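# Locate the bushing carrier on the press pins and press the bushing home

### The job

Take the bushing carrier plate by its blue grip, slide it in under the raised ram of the lever press until its two holes drop over the locating pins and it lies flush on the bed, feeling for the pins with a light touch and never forcing the plate against them. Then pull the lever down to press the brass bushing flush with the plate, let the lever back up, and leave the plate located on its pins. Leave the other things on the shelf where they are.

Things in the scene. Friction and masses are not known exactly. Their poses are not given: they have to be found in the camera images.
- press: Chrome lever press, fixed. Origin on the shelf straight below the ram axis; x points from the open throat (robot's side) to the column behind, z up. Base x -125 to 115, y -60 to 60 mm, its flat bed 30 mm up. Head x -25 to 105, y -28 to 28, z 125 to 195 mm; ram top to z 225; column front at x 65. The level plate must go in from the throat, under the ram's shoe.
- ram_foot (a point): Centre of the underside of the ram's flat pressing shoe, 64 mm (press x) by 34 mm, 10 mm thick. It hangs 62 mm above the shelf (32 mm above the bed) with the lever up. Axes as the press.
- pin_slot (a point): Middle of the pin slot on the bed (press x -55, y 0, z 30 mm). Two 9 mm chrome pins, bevelled to 8 mm at the top, stand 6.5 mm above the bed at y +28 and -28 on a brass bar clamped where it was last set: both at one x, anywhere from 14 mm before to 14 mm beyond this point along press x. Where is not measured: see or feel it. The bar does not move. Axes as the press.
- carrier_holes (a point): Point on the underside of the loose dark anodised aluminium carrier plate, half-way between its two through holes, 11 mm in x by 14 mm in y, at y +28 and -28. Plate 160 (x) by 80 (y) by 10 mm, about 0.38 kg, reaching 83 mm to +x and 77 mm to -x of here; +x end goes into the press. Located: axes as the press, this point mid-way between the pins at bed height, 30 mm. The bushing is 55 mm to +x. Starts flat on the shelf.
- carrier_grip (a point): Centre of the blue grip block by which the plate is held: 40 mm long (plate x), 14 mm thick (y), 44 mm tall, standing on the plate's top. This point is 55 mm to -x of carrier_holes, 32 mm above the plate's underside; the block's top is 54 mm above the underside. Axes as the plate.
- bushing (a joint): How far the brass bushing (16 mm across) is pressed into the plate, m: 0 at the start, 6 mm proud of the plate's top; 0.006 when flush. It stays where it is pressed; about 22 N moves it.
- lever (a joint): Lever angle, rad: 0 up (leaning 0.26 from vertical to press -x), growing as the ball is pulled to press -x and down; stop at 1.02. The ram goes down 23 mm per rad: it meets the bushing of a located plate at about 0.7 and has it flush at about 0.96. A spring brings the lever back up. It takes 3 to 5 N at the ball, about 8 N while the bushing moves.
- lever_ball (a point): Centre of the black ball, 30 mm in diameter, on the end of the press lever. With the lever up it is at x -19, y -75, z 300 mm in the press frame.
- lever_hinge (a point): Point on the lever's hinge line level with the ball's plane, 150 mm from the ball's centre: x 20, y -75, z 155 mm in the press frame. The hinge line runs along press y. Axes as the press.
- cover_mid (a point): Middle (half-way up) of the smoky polycarbonate rotor cover, 176 mm in diameter, 72 mm high with its knob. To be left alone.
- cup_mid (a point): Middle of the red aluminium balance cup, 52 mm in diameter, 62 mm high. To be left alone.
- bolt0_mid (a point): Middle of a steel trunnion bolt standing on its head, 25 mm across, 50 mm high. To be left alone.
- bolt1_mid (a point): Middle of the other trunnion bolt, of the same size. To be left alone.
- driver_mid (a point): Middle of the black torque screwdriver, about 200 mm long, lying on the shelf. To be left alone.
Things that resemble listed ones, but are neither listed nor needed, are in the scene too. Of the things like the part that bears carrier_holes, leave any that is brown; of the rest the smaller one is meant.

How it is judged:
On the way, in this order (a step that is already met when the one before it is completed fails the run):
1. the carrier lies flush on the bed with both pins in its holes, before the bushing is pressed (x of carrier_holes in the frame of press between -0.072 and -0.038 m and y of carrier_holes in the frame of press between -0.004 and 0.004 m and z of carrier_holes in the frame of press between 0.028 and 0.032 m and angle between carrier_holes's own z axis and vertical below 0.03 rad and angle between the x axis of carrier_holes and the x axis of press, either way round below 0.15 rad and value of joint bushing below 0.002 m and value of joint lever below 0.2 rad), for 0.3 s.
2. the bushing is pressed flush while the carrier stays located (x of carrier_holes in the frame of press between -0.072 and -0.038 m and y of carrier_holes in the frame of press between -0.004 and 0.004 m and z of carrier_holes in the frame of press between 0.028 and 0.032 m and angle between carrier_holes's own z axis and vertical below 0.03 rad and angle between the x axis of carrier_holes and the x axis of press, either way round below 0.15 rad and value of joint bushing above 0.0045 m), for 0.1 s.
At the end, for the whole second after the job is handed in: The carrier lies at rest, flush on the press bed (within 2 mm) and level (within 0.03 rad), with both pins in its holes; the bushing is pressed in to within 1.5 mm of flush; the lever is back up (below 0.12 rad) (all of step 2 and value of joint lever below 0.12 rad and linear speed of carrier below 0.02 m/s); the robot touches nothing.
It fails at once if the carrier, not yet flush on the bed, is forced against the press or its pins with more than 40 N (contact force between carrier and press above 40 N and z of carrier_holes in the frame of press above 0.032 m).
It fails at once if a bystander is moved by more than 20 mm (distance of any of cover_mid, cup_mid, bolt0_mid, bolt1_mid, driver_mid from where it was at the start of the episode above 0.02 m).
It also fails if it takes over 72 s, if anything falls off the work surface, if the arm or the gripper's body presses on something with over 40 N, if the wrist force passes 120 N, or if a joint passes its speed limit or range.

### The arm

A 7-joint arm with a two-finger parallel gripper is mounted at the origin on the work surface. World frame = base frame: x ahead of the robot, y to its left, z up, the work surface at z = 0. Lengths are in m, angles in rad, forces in N, time in s.
With the tool pointing down it reaches from about 0.425 to 0.925 m from the base axis. Payload 6.8 kg.
Tool frame: the origin (TCP) lies on the front face of the gripper's body, between the roots of the fingers; the fingertips stand 73 mm ahead of it and the grasp point (between the pads) lies 54 mm ahead of it (bot.finger_overhang is the z of the fingertips in the tool frame, in m); z points along the fingers, y is the line along which they close (so a half turn about z gives the same grasp; the last joint's range is limited). The gripper opens to 85 mm and grips with 20 to 120 N. Pads are 22 mm wide; open, the fingers measure 114 mm over their backs; the gripper's body (76 mm by 85 mm) begins 54 mm behind the grasp point. The pads swing forward as they close: fully open they stand 13 mm farther back than shut.
Start: joints at [-1.267, 0.477, 0.022, 1.555, -0.011, 1.109, -0.083], TCP at [0.27, 0.619, 0.304] pointing down, gripper open.
Joint ranges: [-2.96, 2.96], [-0.34, 2.1], [-1.41, 1.46], [0.24, 2.44], [-1.37, 4.51], [0.17, 1.92], [-2.96, 2.96]. Speed limits (rad/s): [2.39, 2.39, 3.14, 3.14, 3.14, 3.14, 3.14].

### API

Orientations are given as a unit quaternion [w, x, y, z].
In Python, from station import bot gives the robot as it stands.
- The arm moves only by the tool servo_tool, never from a script. Its argument "motion" is one flat list of numbers, 7 for each row, row after row: the shift along the tool's x, y, z as a fraction of full scale, then the turn, a rotation vector about the tool's x, y, z as a fraction of full scale, then the closure, from 0 (fully open) to 1 (shut). In form: [tx, ty, tz, ax, ay, az, gripper, tx, ty, tz, ax, ay, az, gripper, ...]. A call has 1 to 5 rows; each row shifts and turns the commanded pose from where the row before left it, along the tool's axes as they then stand; what a row does not reach is not made up. Full scale, the value 1, is 0.02 m for a shift and 0.15 rad for a turn. A row lasts 1/8 s, in which the tool goes at most 62.5 mm and 10.7 degrees, less where a joint would pass 70% of its speed; a pose out of reach is approached as far as the arm can. A call with a number of a shift or a turn outside -1 to 1 is refused whole. A call with a gripper value outside its range is refused whole. The fingers move at their own pace and stop on an object; "grip_force" is the grip in N (left out, the last holds). Time passes only in rows, so rows that do not move let the fingers close. It gives the time, the measured TCP pose, the force, the opening and the grip force at its end, in the units of the state.
- bot.get_obs(): the state, without advancing time (a new reading comes with each control period).
- bot.read_camera(name): name is "scene" or "top" or "wrist"; returns the picture (480x640x3 uint8, red, green, blue); there is no depth.
- bot.get_calibration(name): a dict with "mtx" (3x3 intrinsics, pixels), "rvec" (rotation vector, rad) and "tvec" (3), from world to camera coordinates, as OpenCV has them. Camera axes: x right, y down, z forward; pixel columns grow to the right and rows downward; lengths in m; the calibration is good to about 2 mm. The wrist camera is an equidistant fisheye: a pixel r from the principal point sees the ray r / f radians off the axis. A picture is of the moment at which its call begins: read the wrist's pose just before it. get_calibration takes no time and is no camera call; for the wrist camera it gives the pose at the moment of the call.
- bot.hand_in(): hands the job in; it is judged then, once.
Trained networks look in the newest picture that a camera, given by its name, has taken for a name from the list of things; names that differ only in an ending like _2 or _b are one class to them, and where a whole thing is asked for, a point or a joint stands for the part that bears it (a point fixed in the world has none). Each returns a list of dicts, best first, with "p" (0 to 1); they miss things now and then, are a little off and sometimes report something else, mostly with a low value. They report only what shows in the picture. A call takes as long as a camera call. They do not tell look-alikes from the thing itself.
- bot.boxes_of(camera, name): "uv" ([column, row] in pixels, amid what is visible of it).
The state is a dict: "t": time; "q": joint angles; "joint_vel": joint speeds; "joint_torque": joint torques, N m; "eef_pos": TCP position; "tool_rot": TCP orientation; "contact_force": force on the tool from outside, world axes, zero at the start; "torque": the same for the moment, N m; "gripper_width": opening from 0.0 (shut) to 1.0 (fully open); "grasp_force": force on a finger pad.
Only numpy, scipy, OpenCV 4.12 (cv2) and the standard library are available. Lean on these libraries where they do the work, as an engineer would, in place of code of your own. Each camera call takes 0.05 s, during which the arm holds its last target. There are 200 camera calls.

## Working session

There is one attempt and no reset: what is moved stays moved. The work goes in short steps, Python scripts to look and compute and a tool call to move; the robot and the scene stay as the last step left them, time stands still between calls to the robot, and variables do not carry over. Pictures are saved under pics/ and viewed, at most 10 in all, crops included, and the job is handed in when it is done.

Besides the shell and the picture viewer there is one more tool, called after "Request:" as a command line: name --argument value ..., lists and objects as JSON in quotes. servo_tool: Moves the arm, as the interface text tells. Shift numbers are shares of 0.02 m and turn numbers shares of 0.15 rad, none past 1 either way. Its arguments: {"type":"object","properties":{"motion":{"type":"array","items":{"type":"number","minimum":-1,"maximum":1}},"grip_force":{"type":"number"}},"required":["motion"]}

```bash
mkdir -p pics; ls; python3 - <<'E'
from station import bot
import cv2,numpy as np
print(bot.get_obs())
for c in ["scene","top"]:
    im=bot.read_camera(c); cv2.imwrite(f"pics/{c}0.png",im[:,:,::-1])
    k=bot.get_calibration(c); R=cv2.Rodrigues(k["rvec"])[0]; print(c,k["mtx"].tolist(),(-R.T@k["tvec"].ravel()).round(3), R.round(3).tolist())
    for n in ["press","ram_foot","pin_slot","carrier_holes","carrier_grip","lever_ball","lever_hinge","bushing","cover_mid","cup_mid","bolt0_mid","driver_mid"]:
        try: print(n,[(np.round(d["uv"]).tolist(),round(d["p"],2)) for d in bot.boxes_of(c,n)])
        except Exception as e: print(n,e)
E
```

```text
pics
{'t': 0.0, 'q': array([-1.26710831,  0.47782603,  0.02235959,  1.55646633, -0.01150105,
        1.10931381, -0.08309906]), 'joint_vel': array([ 1.33886818e-03,  7.48856202e-04,  1.03782939e-03, -7.06383243e-05,
        4.25762006e-04,  3.48387252e-04,  3.97909464e-04]), 'joint_torque': array([ 4.38760353e-04, -5.96462774e+01,  1.60771586e+00, -2.81196088e+01,
        1.22860784e-02,  9.46197251e-03,  1.92428217e-05]), 'eef_pos': array([0.26999571, 0.61813686, 0.30290232]), 'tool_rot': array([-1.18852477e-04,  2.04440183e-01,  9.78878605e-01, -9.34995728e-04]), 'contact_force': array([-0.35829641,  0.42524618,  1.08516856]), 'torque': array([ 0.05826257, -0.04605579,  0.05909858]), 'grasp_force': 0.0, 'gripper_width': 0.9995144537233924}
scene [[456.7742373447049, 0.0, 309.40184897427855], [0.0, 456.7742373447049, 237.89381585624952], [0.0, 0.0, 1.0]] [1.001 0.874 0.868] [[-0.878, 0.479, -0.005], [0.262, 0.472, -0.842], [-0.401, -0.74, -0.54]]
press [([269.0, 294.0], 0.92)]
ram_foot [([282.0, 289.0], 0.57)]
pin_slot [([272.0, 298.0], 0.58)]
carrier_holes [([209.0, 236.0], 0.97), 
[... 473 characters left out ...]
25], [0.0, 440.8660276913507, 236.5121173793419], [0.0, 0.0, 1.0]] [ 0.378 -0.06   1.158] [[-0.008, -1.0, 0.01], [-0.995, 0.007, -0.096], [0.096, -0.01, -0.995]]
press [([289.0, 184.0], 0.62), ([400.0, 221.0], 0.49)]
ram_foot [([290.0, 193.0], 0.53), ([189.0, 161.0], 0.42)]
pin_slot [([294.0, 184.0], 0.82)]
carrier_holes [([419.0, 338.0], 0.66), ([465.0, 172.0], 0.63), ([401.0, 220.0], 0.6), ([287.0, 193.0], 0.48)]
carrier_grip [([464.0, 172.0], 0.78), ([400.0, 224.0], 0.76)]
lever_ball [([318.0, 172.0], 0.7)]
lever_hinge [([290.0, 188.0], 0.7)]
bushing [([390.0, 335.0], 0.46)]
cover_mid [([177.0, 243.0], 0.93)]
cup_mid []
bolt0_mid [([160.0, 158.0], 0.6)]
driver_mid [([461.0, 263.0], 0.76)]
```

View pics/scene0.png

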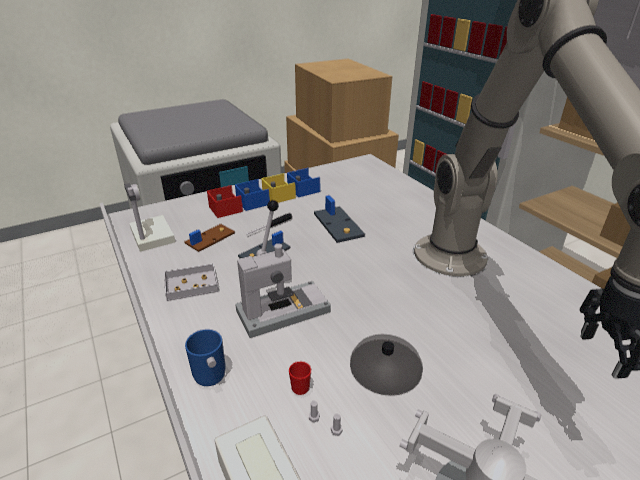

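View pics/top0.png

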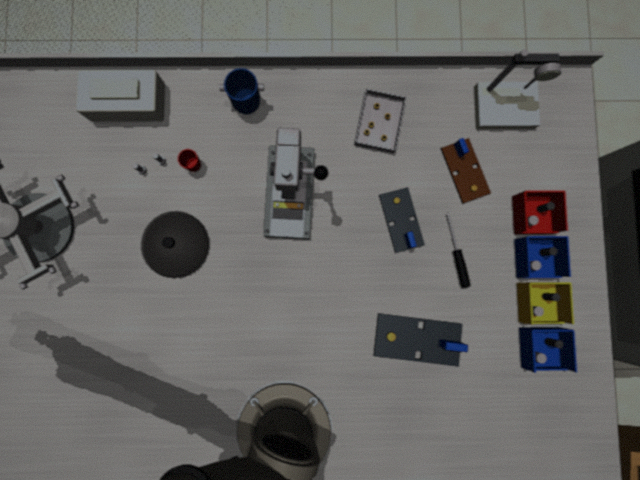

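The top view shows the press at about (289,188) with its throat facing the robot. The small dark carrier is at (401,220), with its bushing at (396,200) and blue grip at (410,240). The bigger dark plate at (419,340) and the brown one at (465,172) are decoys. Next I'll zoom in.

```bash
python3 - <<'E'
import cv2
im=cv2.imread("pics/top0.png")
cv2.imwrite("pics/c1.png",cv2.resize(im[120:265,250:440],None,fx=4,fy=4,interpolation=cv2.INTER_CUBIC))
E
```

```text
(no output)
```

View pics/c1.png

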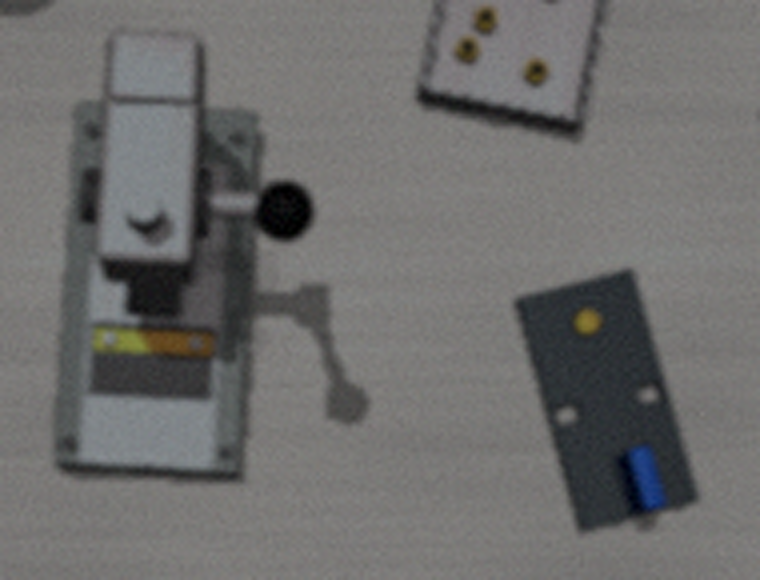

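The crop shows the pins on the brass bar at about crop (110,340) and (195,342), so they sit well towards the ram end of the slot. The carrier's corners, holes and bushing are also clear. I'll fit both poses.

```bash
cat > h.py <<'E'
import cv2,numpy as np
from scipy.optimize import least_squares
from scipy.spatial.transform import Rotation as Ro
def proj(k,P):
    return cv2.projectPoints(np.array(P,float).reshape(-1,1,3),k["rvec"],k["tvec"],k["mtx"],None)[0].reshape(-1,2)
def bp(k,uv,z):
    R=cv2.Rodrigues(k["rvec"])[0]; c=-R.T@k["tvec"].ravel()
    d=R.T@np.linalg.inv(k["mtx"])@np.array([*uv,1.]); return c+d*(z-c[2])/d[2]
def place(p,L):
    L=np.array(L,float); c,s=np.cos(p[2]),np.sin(p[2])
    return np.c_[p[0]+c*L[:,0]-s*L[:,1],p[1]+s*L[:,0]+c*L[:,1],L[:,2]]
E
python3 - <<'E'
from h import *
from station import bot
k=bot.get_calibration("top")
full=lambda c: np.array([250,120])+(np.array(c,float)+.5)/4-.5
# press
L=[(-19,-75,300),(-25,28,195),(-25,-28,195),(105,28,195),(105,-28,195),(-125,60,28),(-125,-60,28)]
C=full([(285,210),(100,258),(192,265),(110,32),(202,38),(60,465),(240,475)])
pin=full([(110,340),(195,342)])
def f(p):
    A=np.r_[np.array(L)/1e3,[[p[3],.028,.0365],[p[3],-.028,.0365]]]
    return (proj(k,place(p,A))-np.r_[C,pin]).ravel()
r=least_squares(f,[.63,.03,0,-.05],loss="soft_l1"); print("press",r.x.round(4)); print(f(r.x).reshape(-1,2).round(1).tolist())
# plate
Lp=np.array([(83,40,10),(83,-40,10),(-77,-40,10),(-77,40,10),(55,0,16),(0,28,8),(0,-28,8)])/1e3
Cp=full([(515,298),(633,270),(697,498),(580,532),(588,321),(567,415),(648,395)])
g=lambda p:(proj(k,place(p,Lp))-Cp).ravel()
r2=least_squares(g,[.5,-.2,0],loss="soft_l1"); print("plate",r2.x.round(4)); print(g(r2.x).reshape(-1,2).round(1).tolist())
G=place(r2.x,[(-.055,0,.054)]); print("grip",G, proj(k,G), "seen",full((648,480)))
E
```

```text
press [ 0.6109 -0.018  -0.0514 -0.0427]
[[0.3, 0.4], [-1.6, 0.4], [0.6, -0.3], [-1.1, -0.0], [0.8, -0.4], [-1.3, 0.1], [0.4, -0.3], [0.1, -0.2], [0.6, 0.2]]
plate [ 0.5292 -0.313   0.2431]
[[0.2, -0.1], [-0.2, -0.4], [0.2, 0.9], [0.1, -0.0], [-0.2, 0.2], [-0.2, -0.1], [-0.0, -0.4]]
grip [[ 0.47583857 -0.3262157   0.054     ]] [[411.17345646 239.20025421]] seen [411.625 239.625]
```

```bash
cat >> h.py <<'E'
def Rt(th):  # tool down, tool y at world angle th
    y=np.array([np.cos(th),np.sin(th),0]); z=np.array([0,0,-1.]); return Ro.from_matrix(np.c_[np.cross(y,z),y,z])
def pose(o):
    return np.array(o["eef_pos"]), Ro.from_quat(np.roll(o["tool_rot"],-1))
def plan(p0,R0,wps,g=0,dec=2,speed=.0195):
    """wps: (xyz, th, th_mid_sign unused). prints rows grouped by 5"""
    rows=[];p,R=p0.copy(),R0
    for xyz,th in wps:
        xyz=np.array(xyz);RT=Rt(th)
        dz=(R.inv()*RT).as_rotvec()
        n=1
        while True:
            P,Q=p.copy(),R; ok=True; out=[]
            for i in range(n):
                s=Q.inv().apply((xyz-P)/(n-i))/.02; w=(Q.inv()*RT).as_rotvec()/(n-i)/.15
                r=np.r_[s,w].round(dec)
                if abs(r).max()>1: ok=False;break
                out.append([*r.tolist(),g]); P=P+Q.apply(r[:3]*.02); Q=Q*Ro.from_rotvec(r[3:]*.15)
            if ok: break
            n+=1
        rows+=out;p,R=P,Q
    for i in range(0,len(rows),5): print(len(rows[i:i+5]),[x for r in rows[i:i+5] for x in r])
E
python3 - <<'E'
from h import *
from station import bot
p,R=pose(bot.get_obs())
print("tool y",np.degrees(np.arctan2(*R.apply([0,1,0])[[1,0]])))
d=np.radians
plan(p,R,[((.445,.05,.30),d(-40)),((.476,-.326,.24),d(90)+.2431-np.pi)])
E
```

```text
tool y 66.4045268378887
5 [-0.65, -0.75, 0.01, 0.0, 0.0, 0.41, 0, -0.69, -0.71, 0.01, 0.0, 0.0, 0.41, 0, -0.73, -0.67, 0.01, 0.0, 0.0, 0.41, 0, -0.77, -0.62, 0.01, 0.0, 0.0, 0.41, 0, -0.81, -0.57, 0.01, 0.0, 0.0, 0.41, 0]
5 [-0.84, -0.52, 0.01, 0.0, -0.0, 0.41, 0, -0.87, -0.47, 0.01, 0.0, -0.0, 0.41, 0, -0.9, -0.41, 0.01, 0.0, -0.0, 0.41, 0, -0.93, -0.36, 0.01, 0.0, -0.0, 0.41, 0, -0.95, -0.3, 0.01, 0.0, -0.0, 0.41, 0]
5 [-0.96, -0.24, 0.0, 0.0, -0.0, 0.41, 0, -0.97, -0.18, 0.01, 0.0, -0.0, 0.41, 0, -0.98, -0.12, 0.0, 0.0, -0.0, 0.41, 0, -0.99, -0.06, 0.01, 0.0, -0.0, 0.41, 0, -0.99, 0.0, 0.0, 0.0, -0.0, 0.42, 0]
5 [-0.99, 0.06, 0.01, 0.0, -0.0, 0.41, 0, -0.98, 0.12, 0.0, 0.0, -0.0, 0.42, 0, -0.98, 0.19, 0.01, 0.0, -0.0, 0.41, 0, -0.96, 0.25, 0.0, 0.0, -0.0, 0.42, 0, -0.94, 0.3, 0.01, 0.0, -0.0, 0.41, 0]
5 [-0.92, 0.36, 0.0, 0.0, -0.0, 0.42, 0, -0.9, 0.42, 0.01, 0.0, -0.0, 0.41, 0, -0.87, 0.47, 0.0, 0.0, -0.0, 0.42, 0, -0.84, 0.53, 0.01, 0.0, -0.0, 0.41, 0, -0.81, 0.58, 0.0, 0.0, -0.0, 0.42, 0]
5 [-0.77, 0.63, 0.01, 0.0, -0.0, 0.41, 0, -0.73, 0.68, 0.0, 0.0, -0.0, 0.42, 0, -0.68, 0.7
[... 152 characters left out ...]
 0.72, 0.16, 0.0, -0.0, 0.22, 0, -0.66, 0.74, 0.16, 0.0, -0.0, 0.22, 0, -0.63, 0.76, 0.16, 0.0, -0.0, 0.22, 0, -0.61, 0.79, 0.16, 0.0, -0.0, 0.22, 0]
5 [-0.58, 0.8, 0.16, 0.0, -0.0, 0.22, 0, -0.55, 0.82, 0.16, 0.0, -0.0, 0.22, 0, -0.53, 0.84, 0.16, 0.0, -0.0, 0.22, 0, -0.5, 0.86, 0.16, 0.0, -0.0, 0.22, 0, -0.47, 0.88, 0.16, 0.0, -0.0, 0.22, 0]
5 [-0.44, 0.89, 0.16, 0.0, -0.0, 0.22, 0, -0.41, 0.9, 0.15, 0.0, -0.0, 0.22, 0, -0.38, 0.92, 0.16, 0.0, -0.0, 0.22, 0, -0.35, 0.93, 0.15, 0.0, -0.0, 0.22, 0, -0.32, 0.94, 0.16, 0.0, -0.0, 0.22, 0]
4 [-0.29, 0.95, 0.15, 0.0, -0.0, 0.22, 0, -0.26, 0.96, 0.16, 0.0, -0.0, 0.23, 0, -0.22, 0.97, 0.15, 0.0, -0.0, 0.22, 0, -0.2, 0.97, 0.16, 0.0, -0.0, 0.23, 0]
```

Request:
servo_tool --motion '[-0.65, -0.75, 0.01, 0.0, 0.0, 0.41, 0, -0.69, -0.71, 0.01, 0.0, 0.0, 0.41, 0, -0.73, -0.67, 0.01, 0.0, 0.0, 0.41, 0, -0.77, -0.62, 0.01, 0.0, 0.0, 0.41, 0, -0.81, -0.57, 0.01, 0.0, 0.0, 0.41, 0]'

```text
t: 1.92
eef_pos: [0.2996, 0.5227, 0.303]
tool_rot: [-0.0, 0.354, 0.935, 0.0]
contact_force: [-0.5, 0.2, -0.0]
gripper_width: 1.001
grasp_force: 0.0
```

Request:
servo_tool --motion '[-0.84, -0.52, 0.01, 0.0, 0.0, 0.41, 0, -0.87, -0.47, 0.01, 0.0, 0.0, 0.41, 0, -0.9, -0.41, 0.01, 0.0, 0.0, 0.41, 0, -0.93, -0.36, 0.01, 0.0, 0.0, 0.41, 0, -0.95, -0.3, 0.01, 0.0, 0.0, 0.41, 0]'

```text
t: 2.55
eef_pos: [0.3288, 0.4278, 0.3019]
tool_rot: [-0.0, 0.493, 0.87, 0.0]
contact_force: [0.5, 0.5, 0.6]
gripper_width: 1.001
grasp_force: 0.0
```

Request:
servo_tool --motion '[-0.96, -0.24, 0.0, 0.0, 0.0, 0.41, 0, -0.97, -0.18, 0.01, 0.0, 0.0, 0.41, 0, -0.98, -0.12, 0.0, 0.0, 0.0, 0.41, 0, -0.99, -0.06, 0.01, 0.0, 0.0, 0.41, 0, -0.99, 0.0, 0.0, 0.0, 0.0, 0.42, 0]'

```text
t: 3.18
eef_pos: [0.3579, 0.3333, 0.3015]
tool_rot: [-0.0, 0.621, 0.784, 0.0]
contact_force: [-0.2, -0.0, 0.2]
gripper_width: 0.999
grasp_force: 0.0
```

Request:
servo_tool --motion '[-0.99, 0.06, 0.01, 0.0, 0.0, 0.41, 0, -0.98, 0.12, 0.0, 0.0, 0.0, 0.42, 0, -0.98, 0.19, 0.01, 0.0, 0.0, 0.41, 0, -0.96, 0.25, 0.0, 0.0, 0.0, 0.42, 0, -0.94, 0.3, 0.01, 0.0, 0.0, 0.41, 0]'

```text
t: 3.8
eef_pos: [0.387, 0.2386, 0.3009]
tool_rot: [-0.0, 0.735, 0.678, 0.0]
contact_force: [-0.4, -0.2, 0.3]
gripper_width: 0.999
grasp_force: 0.0
```

Request:
servo_tool --motion '[-0.92, 0.36, 0.0, 0.0, 0.0, 0.42, 0, -0.9, 0.42, 0.01, 0.0, 0.0, 0.41, 0, -0.87, 0.47, 0.0, 0.0, 0.0, 0.42, 0, -0.84, 0.53, 0.01, 0.0, 0.0, 0.41, 0, -0.81, 0.58, 0.0, 0.0, 0.0, 0.42, 0]'

```text
t: 4.42
eef_pos: [0.4161, 0.1437, 0.3005]
tool_rot: [-0.0, 0.831, 0.556, 0.0]
contact_force: [-0.9, -1.0, 0.4]
gripper_width: 1.002
grasp_force: 0.0
```

Request:
servo_tool --motion '[-0.77, 0.63, 0.01, 0.0, 0.0, 0.41, 0, -0.73, 0.68, 0.0, 0.0, 0.0, 0.42, 0, -0.68, 0.72, 0.01, 0.0, 0.0, 0.41, 0, -0.64, 0.76, 0.0, 0.0, 0.0, 0.42, 0, -0.59, 0.8, 0.01, 0.0, 0.0, 0.41, 0]'

```text
t: 5.05
eef_pos: [0.4454, 0.0487, 0.2999]
tool_rot: [0.0, 0.907, 0.421, 0.0]
contact_force: [0.2, -0.3, -0.3]
gripper_width: 0.999
grasp_force: 0.0
```

Tracking is on plan. I'll take a wrist view of the press from here.

```bash
cat >> h.py <<'E'
def fproj(k,P):
    R=cv2.Rodrigues(np.array(k["rvec"]))[0]; X=np.array(P)@R.T+np.ravel(k["tvec"]); f=k["mtx"][0][0]
    rr=np.hypot(X[:,0],X[:,1]); th=np.arctan2(rr,X[:,2]); return np.c_[k["mtx"][0][2]+f*th*X[:,0]/rr,k["mtx"][1][2]+f*th*X[:,1]/rr]
E
python3 - <<'E'
from h import *
from station import bot
k=bot.get_calibration("wrist"); im=bot.read_camera("wrist")
cv2.imwrite("pics/w1.png",im[:,:,::-1]); np.savez("w1.npz",**k)
print(k["mtx"][0], k["mtx"][1])
P=place([.6109,-.018,-.0514],[(-.0427,.028,.0365),(-.0427,-.028,.0365),(-.125,.06,.03),(-.125,-.06,.03),(-.019,-.075,.3)])
print(fproj(k,P).round(1).tolist())
E
```

```text
[371.64829954   0.         317.29198192] [  0.         371.64829954 238.41477929]
[[445.9, 155.2], [474.5, 202.4], [354.8, 177.6], [422.1, 271.9], [718.3, 377.5]]
```

View pics/w1.png

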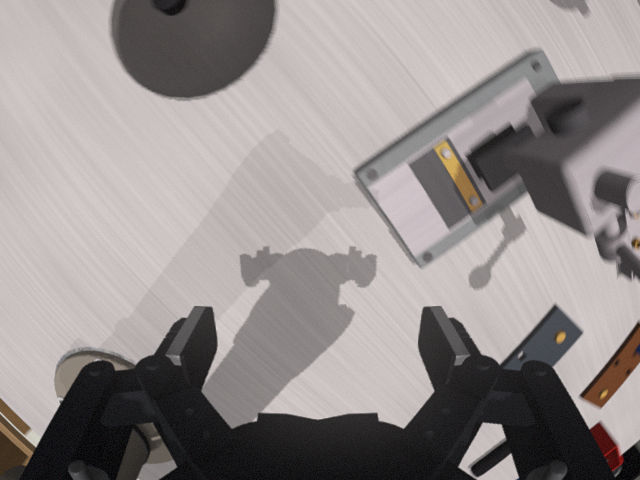

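The wrist view shows the pins at (446,154) and (474,201), within about 1 px of the predicted (445.9,155.2) and (474.5,202.4). That confirms the press pose, so I'll go on to the grip.

Request:
servo_tool --motion '[-0.71, 0.7, 0.16, 0.0, 0.0, 0.22, 0, -0.68, 0.72, 0.16, 0.0, 0.0, 0.22, 0, -0.66, 0.74, 0.16, 0.0, 0.0, 0.22, 0, -0.63, 0.76, 0.16, 0.0, 0.0, 0.22, 0, -0.61, 0.79, 0.16, 0.0, 0.0, 0.22, 0]'

```text
t: 5.72
eef_pos: [0.4531, -0.0503, 0.2837]
tool_rot: [0.0, 0.938, 0.346, 0.0]
contact_force: [-0.3, 0.1, -0.5]
gripper_width: 0.999
grasp_force: 0.0
```

Request:
servo_tool --motion '[-0.58, 0.8, 0.16, 0.0, 0.0, 0.22, 0, -0.55, 0.82, 0.16, 0.0, 0.0, 0.22, 0, -0.53, 0.84, 0.16, 0.0, 0.0, 0.22, 0, -0.5, 0.86, 0.16, 0.0, 0.0, 0.22, 0, -0.47, 0.88, 0.16, 0.0, 0.0, 0.22, 0]'

```text
t: 6.35
eef_pos: [0.4613, -0.1492, 0.2676]
tool_rot: [0.0, 0.964, 0.267, -0.0]
contact_force: [-0.4, 0.6, 0.1]
gripper_width: 1.003
grasp_force: 0.0
```

Request:
servo_tool --motion '[-0.44, 0.89, 0.16, 0.0, 0.0, 0.22, 0, -0.41, 0.9, 0.15, 0.0, 0.0, 0.22, 0, -0.38, 0.92, 0.16, 0.0, 0.0, 0.22, 0, -0.35, 0.93, 0.15, 0.0, 0.0, 0.22, 0, -0.32, 0.94, 0.16, 0.0, 0.0, 0.22, 0]'

```text
t: 6.98
eef_pos: [0.4695, -0.2481, 0.2519]
tool_rot: [0.0, 0.982, 0.187, -0.0]
contact_force: [-0.1, 1.1, 0.4]
gripper_width: 0.999
grasp_force: 0.0
```

Request:
servo_tool --motion '[-0.29, 0.95, 0.15, 0.0, 0.0, 0.22, 0, -0.26, 0.96, 0.16, 0.0, 0.0, 0.23, 0, -0.22, 0.97, 0.15, 0.0, 0.0, 0.22, 0, -0.2, 0.97, 0.16, 0.0, 0.0, 0.23, 0]'

```text
t: 7.48
eef_pos: [0.4758, -0.3273, 0.2394]
tool_rot: [0.0, 0.993, 0.12, -0.0]
contact_force: [0.3, -0.2, -0.5]
gripper_width: 0.998
grasp_force: 0.0
```

```bash
python3 - <<'E'
from h import *
from station import bot
o=bot.get_obs();p,R=pose(o);print(p,o["q"].round(2))
k=bot.get_calibration("wrist"); im=bot.read_camera("wrist")
cv2.imwrite("pics/w2.png",im[:,:,::-1]); np.savez("w2.npz",**k)
Lp=np.array([(83,40,10),(83,-40,10),(-77,-40,10),(-77,40,10),(55,0,16),(0,28,10),(0,-28,10),(-35,7,54),(-35,-7,54),(-75,-7,54),(-75,7,54)])/1e3
print(fproj(k,place([.5292,-.313,.2431],Lp)).round(0).tolist())
plan(p,R,[((.4757,-.3263,.088),.2431-np.pi/2)])
E
```

```text
[ 0.47580216 -0.32732372  0.23943895] [-0.09  0.49  0.78  1.89 -0.42  0.93 -0.44]
[[267.0, 50.0], [368.0, 50.0], [364.0, 242.0], [271.0, 242.0], [317.0, 82.0], [283.0, 151.0], [352.0, 151.0], [308.0, 206.0], [327.0, 206.0], [327.0, 258.0], [308.0, 258.0]]
5 [0.0, -0.01, 0.95, 0.0, 0.0, -0.0, 0, 0.0, -0.01, 0.95, 0.0, 0.0, -0.0, 0, 0.0, -0.01, 0.95, 0.0, 0.0, -0.0, 0, 0.0, -0.0, 0.94, 0.0, 0.0, -0.0, 0, 0.0, -0.01, 0.95, 0.0, 0.0, -0.0, 0]
3 [0.0, -0.0, 0.94, 0.0, 0.0, -0.0, 0, 0.0, -0.01, 0.95, 0.0, 0.0, -0.01, 0, 0.01, -0.0, 0.94, 0.0, 0.0, -0.0, 0]
```

View pics/w2.png

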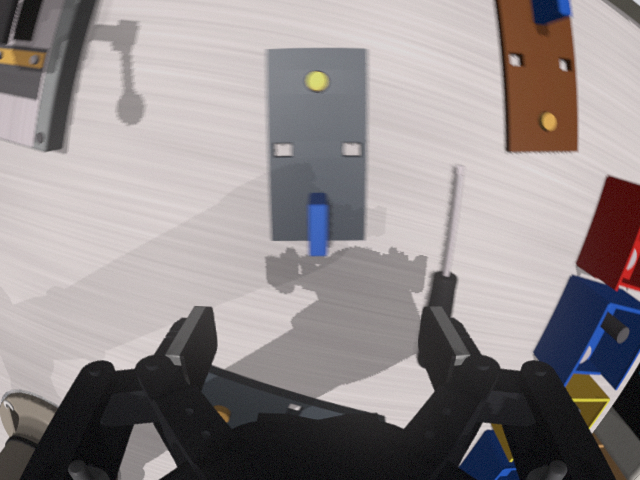

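The carrier lies where predicted, within 2 px at corners (267,49), (367,49), (364,240) and (272,240). The driver is clear of the open fingers, so I'll descend and grip.

Request:
servo_tool --motion '[0.0, -0.01, 0.95, 0.0, 0.0, 0.0, 0, 0.0, -0.01, 0.95, 0.0, 0.0, 0.0, 0, 0.0, -0.01, 0.95, 0.0, 0.0, 0.0, 0, 0.0, -0.01, 0.95, 0.0, 0.0, 0.0, 0, 0.0, -0.01, 0.95, 0.0, 0.0, 0.0, 0]'

```text
t: 8.15
eef_pos: [0.4756, -0.3247, 0.1434]
tool_rot: [-0.0, 0.993, 0.121, -0.0]
contact_force: [1.1, 0.2, -0.6]
gripper_width: 1.0
grasp_force: 0.0
```

Request:
servo_tool --motion '[0.0, 0.0, 0.94, 0.0, 0.0, 0.0, 0, 0.0, 0.0, 0.9, 0.0, 0.0, 0.0, 0, 0.0, 0.0, 0.9, 0.0, 0.0, 0.0, 0, 0, 0, 0, 0, 0, 0, 0.5, 0, 0, 0, 0, 0, 0, 1]' --grip_force 100

```text
t: 8.78
eef_pos: [0.4758, -0.3254, 0.0904]
tool_rot: [0.0, 0.993, 0.121, 0.0]
contact_force: [0.3, 0.3, 0.7]
gripper_width: 0.604
grasp_force: 0.0
```

Request:
servo_tool --motion '[0, 0, 0, 0, 0, 0, 1, 0, 0, 0, 0, 0, 0, 1, 0, 0, 0, 0, 0, 0, 1, 0, 0, 0, 0, 0, 0, 1]'

```text
t: 9.28
eef_pos: [0.476, -0.3252, 0.0909]
tool_rot: [0.0, 0.993, 0.121, 0.001]
contact_force: [-1.5, 0.7, 6.2]
gripper_width: 0.153
grasp_force: 97.8
```

```bash
python3 - <<'E'
from h import *
from station import bot
p,R=pose(bot.get_obs())
pr=[.6109,-.018,-.0514]
t=place(pr,[(-.180,0,.155)])[0]; print(t)
plan(p,R,[((*p[:2],.135),.2431-np.pi/2),((.45,-.2,.15),.1-np.pi/2),(t,-.0514-np.pi/2)],g=1)
E
```

```text
[ 0.43113772 -0.00875207  0.155     ]
5 [0.0, 0.0, -0.74, 0.0, -0.0, -0.0, 1, 0.0, 0.0, -0.73, 0.0, -0.0, -0.0, 1, 0.0, 0.0, -0.74, 0.0, -0.01, -0.0, 1, 0.03, -0.91, -0.11, 0.0, 0.0, 0.14, 1, 0.02, -0.91, -0.11, 0.0, 0.0, 0.14, 1]
5 [-0.0, -0.91, -0.11, 0.0, 0.0, 0.13, 1, -0.02, -0.92, -0.1, 0.0, 0.0, 0.14, 1, -0.04, -0.91, -0.11, 0.0, 0.0, 0.13, 1, -0.06, -0.91, -0.1, 0.0, 0.0, 0.14, 1, -0.08, -0.92, -0.11, 0.0, 0.0, 0.13, 1]
5 [0.0, -0.96, -0.03, 0.0, 0.0, 0.1, 1, -0.01, -0.96, -0.03, 0.0, 0.0, 0.1, 1, -0.03, -0.96, -0.02, 0.0, 0.0, 0.1, 1, -0.04, -0.96, -0.03, 0.0, 0.0, 0.1, 1, -0.06, -0.96, -0.02, 0.0, 0.0, 0.1, 1]
5 [-0.07, -0.96, -0.03, 0.0, 0.0, 0.1, 1, -0.08, -0.96, -0.02, 0.0, 0.0, 0.1, 1, -0.1, -0.95, -0.03, 0.0, 0.0, 0.1, 1, -0.11, -0.95, -0.02, 0.0, 0.0, 0.11, 1, -0.13, -0.96, -0.03, 0.0, 0.0, 0.1, 1]
```

Request:
servo_tool --motion '[0.0, 0.0, -0.3, 0.0, 0.0, 0.0, 1, 0.0, 0.0, -0.6, 0.0, 0.0, 0.0, 1, 0.0, 0.0, -0.7, 0.0, 0.0, 0.0, 1, 0.0, 0.0, -0.6, 0.0, 0.0, 0.0, 1, 0.03, -0.6, -0.1, 0.0, 0.0, 0.14, 1]'

```text
t: 9.9
eef_pos: [0.4738, -0.314, 0.1375]
tool_rot: [0.001, 0.994, 0.109, 0.001]
contact_force: [0.1, -0.0, -4.2]
gripper_width: 0.151
grasp_force: 97.4
```

Request:
servo_tool --motion '[0.02, -0.91, -0.11, 0.0, 0.0, 0.14, 1, 0.0, -0.91, -0.11, 0.0, 0.0, 0.13, 1, -0.02, -0.92, -0.1, 0.0, 0.0, 0.14, 1, -0.04, -0.91, -0.11, 0.0, 0.0, 0.13, 1, -0.06, -0.91, -0.1, 0.0, 0.0, 0.14, 1]'

```text
t: 10.52
eef_pos: [0.4544, -0.2221, 0.1465]
tool_rot: [-0.001, 0.998, 0.059, -0.0]
contact_force: [-0.2, 0.8, -4.6]
gripper_width: 0.154
grasp_force: 97.5
```

Request:
servo_tool --motion '[-0.08, -0.92, -0.11, 0.0, 0.0, 0.13, 1, 0.0, -0.96, -0.03, 0.0, 0.0, 0.1, 1, -0.01, -0.96, -0.03, 0.0, 0.0, 0.1, 1, -0.03, -0.96, -0.02, 0.0, 0.0, 0.1, 1, -0.04, -0.96, -0.03, 0.0, 0.0, 0.1, 1]'

```text
t: 11.15
eef_pos: [0.4429, -0.1277, 0.1509]
tool_rot: [-0.001, 1.0, 0.02, -0.0]
contact_force: [-0.2, 0.2, -4.5]
gripper_width: 0.151
grasp_force: 97.5
```

```bash
python3 - <<'E'
from h import *
from station import bot
p,R=pose(bot.get_obs())
t=place([.6109,-.018,-.0514],[(-.180,0,.155)])[0]; print(p,R.apply([0,0,1]))
plan(p,R,[(t,-.0514-np.pi/2)],g=1)
E
```

```text
[ 0.44289715 -0.12769407  0.15093824] [-7.73611484e-04  1.03548436e-03 -9.99999165e-01]
5 [-0.06, -0.99, -0.03, -0.0, 0.0, 0.1, 1, -0.07, -0.99, -0.03, -0.0, 0.0, 0.1, 1, -0.09, -0.99, -0.03, -0.0, 0.0, 0.1, 1, -0.1, -0.99, -0.04, -0.0, 0.0, 0.1, 1, -0.12, -0.99, -0.03, -0.0, 0.0, 0.1, 1]
1 [-0.14, -1.0, -0.04, -0.01, 0.01, 0.11, 1]
```

Request:
servo_tool --motion '[-0.06, -0.99, -0.03, 0.0, 0.0, 0.1, 1, -0.07, -0.99, -0.03, 0.0, 0.0, 0.1, 1, -0.09, -0.99, -0.03, 0.0, 0.0, 0.1, 1, -0.1, -0.99, -0.04, 0.0, 0.0, 0.1, 1, -0.12, -0.99, -0.03, 0.0, 0.0, 0.1, 1]'

```text
t: 11.78
eef_pos: [0.4329, -0.0289, 0.1542]
tool_rot: [-0.0, 1.0, -0.018, -0.0]
contact_force: [0.2, 0.3, -4.5]
gripper_width: 0.151
grasp_force: 97.5
```

Request:
servo_tool --motion '[-0.14, -1.0, -0.04, -0.01, 0.01, 0.11, 1, 0, 0, 0, 0, 0, 0, 1, 0, 0, 0, 0, 0, 0, 1]'

```text
t: 12.15
eef_pos: [0.4314, -0.0104, 0.1551]
tool_rot: [0.001, 1.0, -0.026, 0.001]
contact_force: [0.3, 0.3, -3.4]
gripper_width: 0.149
grasp_force: 97.7
```

```bash
python3 - <<'E'
from h import *
from station import bot
o=bot.get_obs();p,R=pose(o);print(p,R.apply([0,0,1]),R.apply([0,1,0]),o["torque"])
k=bot.get_calibration("wrist"); im=bot.read_camera("wrist")
cv2.imwrite("pics/w3.png",im[:,:,::-1]); np.savez("w3.npz",**k)
kt=bot.get_calibration("top"); cv2.imwrite("pics/t3.png",bot.read_camera("top")[:,:,::-1])
Lp=np.array([(83,40,10),(83,-40,10),(-77,-40,10),(-77,40,10),(55,0,16),(0,28,10),(0,-28,10)])/1e3
Lp[:,2]+=p[2]-.0909; Lp[:,0]+=.055
print(fproj(k,place([p[0],p[1],-.0514],Lp)).round(1).tolist())
print(fproj(k,place([.6109,-.018,-.0514],[(-.0427,.028,.0365),(-.0427,-.028,.0365)])).round(1).tolist())
a=im[:,:,::-1]
cv2.imwrite("pics/w3c.png",cv2.resize(a[0:265,190:450],None,fx=2.2,fy=2.2,interpolation=cv2.INTER_CUBIC))
E
```

```text
[ 0.43135726 -0.01035089  0.15509773] [ 0.00129004 -0.00143607 -0.99999814] [-0.05115713 -0.99868968  0.0013682 ] [-0.0669044   0.21906355 -0.03596142]
[[222.6, -10.5], [417.0, -9.9], [400.4, 338.9], [238.2, 339.2], [320.1, 44.9], [252.5, 181.9], [387.1, 182.0]]
[[260.4, 13.2], [371.9, 13.1]]
```

View pics/w3c.png

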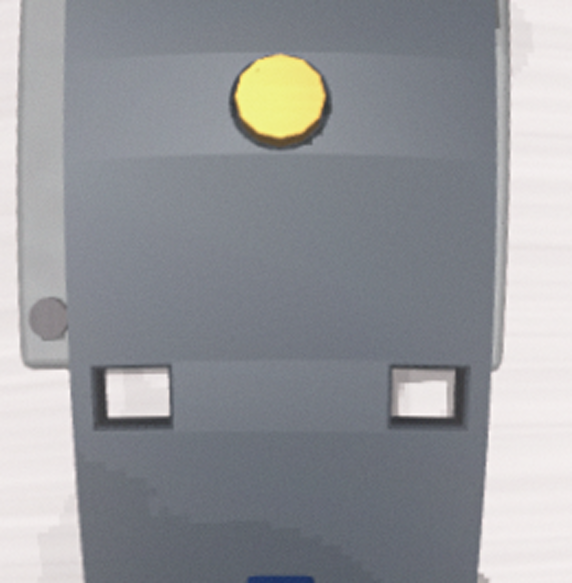

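The view shows the bushing at (317.7,44.1) and the holes at (250,181) and (384.5,181). The plate is square to the tool and sits about 1 mm to +y of nominal. I'll lower it to pin-clearing height and slide in.

```bash
python3 - <<'E'
from h import *
from station import bot
p,R=pose(bot.get_obs()); pr=[.6109,-.018,-.0514]; th=-.0514-np.pi/2
T=lambda x,z:place(pr,[(x,-.0006,z)])[0]
plan(p,R,[(T(-.180,.1325),th)],g=1)
plan(T(-.180,.1325),Rt(th),[(T(-.0977,.1325),th)],g=1)
E
```

```text
2 [-0.01, -0.04, 0.57, 0.0, -0.01, -0.0, 1, -0.02, -0.04, 0.56, 0.01, -0.0, -0.01, 1]
5 [0.82, -0.0, 0.0, 0.0, 0.0, 0.0, 1, 0.82, 0.0, 0.0, 0.0, 0.0, 0.0, 1, 0.82, 0.0, 0.0, 0.0, 0.0, 0.0, 1, 0.83, 0.0, 0.0, 0.0, 0.0, 0.0, 1, 0.82, 0.0, 0.0, 0.0, 0.0, 0.0, 1]
```

Request:
servo_tool --motion '[-0.01, -0.04, 0.57, 0.0, 0.0, 0.0, 1, -0.02, -0.04, 0.56, 0.0, 0.0, 0.0, 1, 0, 0, 0, 0, 0, 0, 1]'

```text
t: 12.62
eef_pos: [0.4304, -0.0089, 0.1314]
tool_rot: [0.001, 1.0, -0.026, -0.0]
contact_force: [0.5, -0.6, -4.6]
gripper_width: 0.151
grasp_force: 97.7
```

Request:
servo_tool --motion '[0.4, 0, 0, 0, 0, 0, 1, 0.4, 0, 0, 0, 0, 0, 1, 0.4, 0, 0, 0, 0, 0, 1, 0.4, 0, 0, 0, 0, 0, 1, 0.4, 0, 0, 0, 0, 0, 1]'

```text
t: 13.25
eef_pos: [0.4718, -0.0107, 0.1326]
tool_rot: [0.001, 1.0, -0.026, 0.001]
contact_force: [-0.6, -0.1, -4.2]
gripper_width: 0.151
grasp_force: 97.7
```

No contact so far, so I'll slide in the remaining distance to just short of the pins.

Request:
servo_tool --motion '[0.4, 0, 0, 0, 0, 0, 1, 0.4, 0, 0, 0, 0, 0, 1, 0.4, 0, 0, 0, 0, 0, 1, 0.4, 0, 0, 0, 0, 0, 1, 0.35, 0, 0, 0, 0, 0, 1]'

```text
t: 13.88
eef_pos: [0.5107, -0.0127, 0.1326]
tool_rot: [0.001, 1.0, -0.026, 0.001]
contact_force: [-0.2, 0.3, -4.7]
gripper_width: 0.151
grasp_force: 97.7
```

Request:
servo_tool --motion '[0, 0, 0, 0, 0, 0, 1, 0, 0, 0, 0, 0, 0, 1]'

```text
t: 14.12
eef_pos: [0.5098, -0.0128, 0.1325]
tool_rot: [0.001, 1.0, -0.026, 0.0]
contact_force: [-0.4, 0.1, -5.0]
gripper_width: 0.144
grasp_force: 97.7
```

```bash
python3 - <<'E'
from h import *
from station import bot
o=bot.get_obs();p,R=pose(o);print(p,R.apply([0,0,1]),R.apply([0,1,0]),o["contact_force"],o["torque"])
k=bot.get_calibration("wrist"); im=bot.read_camera("wrist")
np.savez("w4.npz",**k)
Lp=np.array([(0,28,10),(0,-28,10),(0,28,0),(0,-28,0)])/1e3
Lp[:,2]+=p[2]-.0909; Lp[:,0]+=.055
q=fproj(k,place([p[0],p[1],-.0514],Lp))
q2=fproj(k,place([.6109,-.018,-.0514],[(-.0427,.028,.0365),(-.0427,-.028,.0365)]))
f=5
c=lambda q:((q-[235,140])*f).round(0).tolist()
print(c(q),c(q2))
a=im[140:225,235:395,::-1]
cv2.imwrite("pics/w4.png",im[:,:,::-1]);cv2.imwrite("pics/w4c.png",cv2.resize(a,None,fx=f,fy=f,interpolation=cv2.INTER_CUBIC))
E
```

```text
[ 0.50977549 -0.01275283  0.13248743] [ 7.95839439e-04 -1.51938696e-03 -9.99998529e-01] [-0.05129239 -0.99868259  0.00147657] [-0.41026465  0.06894    -5.02136697] [0.04023732 0.26571328 0.05477557]
[[87.0, 209.0], [760.0, 210.0], [106.0, 190.0], [739.0, 191.0]] [[114.0, 143.0], [732.0, 143.0]]
```

View pics/w4c.png

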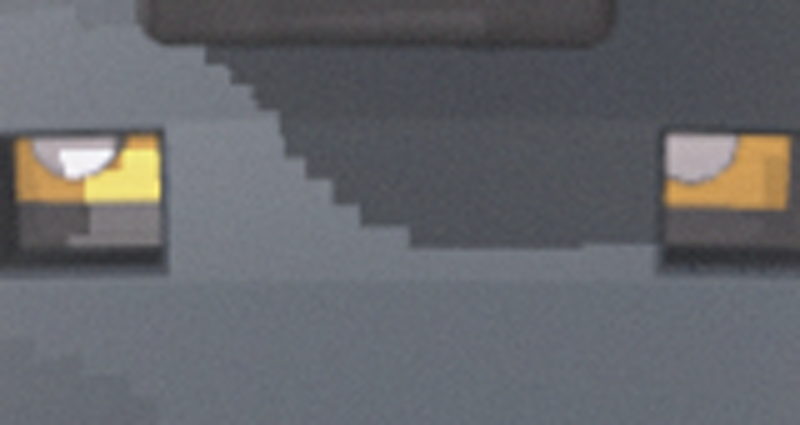

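Both pins show through the holes, with their centres at crop (80,135) and (693,136). The hole centres, reduced to pin height, are at about row 176 and mid column 405. The plate needs about 3.6 mm forward and 1.5 mm to +y.

Request:
servo_tool --motion '[0.09, -0.04, 0, 0, 0, 0, 1, 0.09, -0.04, 0, 0, 0, 0, 1, 0, 0, 0.08, 0, 0, 0, 1, 0, 0, 0.08, 0, 0, 0, 1, 0, 0, 0, 0, 0, 0, 1]'

```text
t: 14.8
eef_pos: [0.5136, -0.0113, 0.1292]
tool_rot: [0.001, 1.0, -0.026, 0.001]
contact_force: [0.1, 0.2, -3.8]
gripper_width: 0.152
grasp_force: 97.7
```

```bash
python3 - <<'E'
from h import *
from station import bot
o=bot.get_obs();p,R=pose(o);print(p,o["contact_force"],o["torque"])
im=bot.read_camera("wrist"); f=5
a=im[140:225,235:395,::-1]
cv2.imwrite("pics/w5c.png",cv2.resize(a,None,fx=f,fy=f,interpolation=cv2.INTER_CUBIC))
E
```

```text
[ 0.51364586 -0.01133953  0.12921839] [ 0.06822711  0.21249477 -3.81232169] [-0.00035937  0.22067349 -0.03499226]
```

View pics/w5c.png

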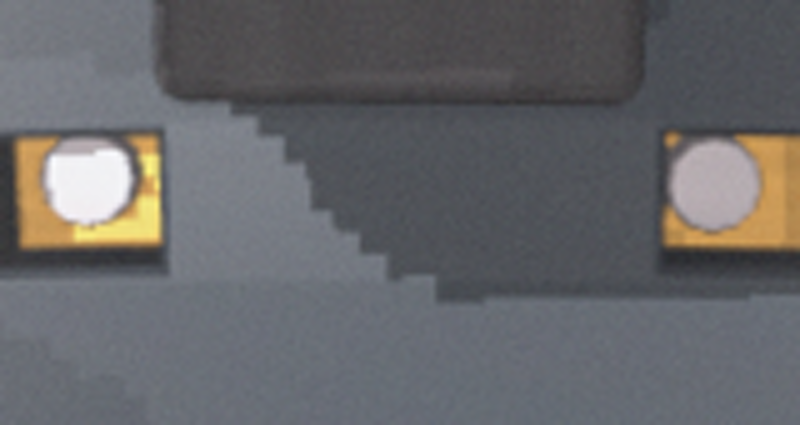

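The pins at (89,181) and (714,184) are now centred in the holes along x to about 0.2 mm and within tolerance in y. I'll lower in small steps, watching the force.

Request:
servo_tool --motion '[0, -0.02, 0.06, 0, 0, 0, 1, 0, 0, 0.06, 0, 0, 0, 1, 0, 0, 0, 0, 0, 0, 1]'

```text
t: 15.22
eef_pos: [0.5138, -0.0109, 0.1269]
tool_rot: [0.001, 1.0, -0.026, 0.001]
contact_force: [-0.0, -0.5, -4.5]
gripper_width: 0.149
grasp_force: 97.7
```

Request:
servo_tool --motion '[0, 0, 0.06, 0, 0, 0, 1, 0, 0, 0, 0, 0, 0, 1]'

```text
t: 15.48
eef_pos: [0.5138, -0.0109, 0.1257]
tool_rot: [0.001, 1.0, -0.026, 0.001]
contact_force: [0.5, 0.4, -4.4]
gripper_width: 0.148
grasp_force: 97.7
```

Request:
servo_tool --motion '[0, 0, 0.06, 0, 0, 0, 1, 0, 0, 0.06, 0, 0, 0, 1, 0, 0, 0, 0, 0, 0, 1]'

```text
t: 15.85
eef_pos: [0.5138, -0.0109, 0.1233]
tool_rot: [0.001, 1.0, -0.026, 0.001]
contact_force: [0.4, -0.3, -5.1]
gripper_width: 0.149
grasp_force: 97.7
```

Request:
servo_tool --motion '[0, 0, 0.05, 0, 0, 0, 1, 0, 0, 0.04, 0, 0, 0, 1, 0, 0, 0, 0, 0, 0, 1]'

```text
t: 16.23
eef_pos: [0.5138, -0.0109, 0.1215]
tool_rot: [0.001, 1.0, -0.026, 0.001]
contact_force: [0.3, 0.5, -4.4]
gripper_width: 0.152
grasp_force: 97.7
```

Request:
servo_tool --motion '[0, 0, 0.04, 0, 0, 0, 1, 0, 0, 0.03, 0, 0, 0, 1, 0, 0, 0, 0, 0, 0, 1]'

```text
t: 16.6
eef_pos: [0.5139, -0.011, 0.1208]
tool_rot: [0.0, 1.0, -0.026, 0.001]
contact_force: [-3.4, 0.0, 7.0]
gripper_width: 0.155
grasp_force: 99.7
```

At z = 0.1208 the plate meets the bed, about 11 N lighter on the wrist with no hits on the pins. I'll release and rise straight up.

Request:
servo_tool --motion '[0, 0, -0.01, 0, 0, 0, 0.5, 0, 0, 0, 0, 0, 0, 0.3, 0, 0, 0, 0, 0, 0, 0.3, 0, 0, 0, 0, 0, 0, 0.3]' --grip_force 30

```text
t: 17.1
eef_pos: [0.5139, -0.0109, 0.1204]
tool_rot: [0.001, 1.0, -0.026, 0.001]
contact_force: [0.7, 0.3, 0.1]
gripper_width: 0.705
grasp_force: 0.0
```

Request:
servo_tool --motion '[0, 0, -0.4, 0, 0, 0, 0.3, 0, 0, -0.8, 0, 0, 0, 0.3, 0, 0, -1, 0, 0, 0, 0.2, 0, 0, -1, 0, 0, 0, 0, 0, 0, -1, 0, 0, 0, 0]'

```text
t: 17.73
eef_pos: [0.5138, -0.0108, 0.206]
tool_rot: [0.001, 1.0, -0.026, 0.001]
contact_force: [-0.4, -0.3, -0.2]
gripper_width: 0.999
grasp_force: 0.0
```

Request:
servo_tool --motion '[0, 0, -1, 0, 0, 0, 0, 0, 0, -1, 0, 0, 0, 0, 0, 0, -1, 0, 0, 0, 0, 0, 0, -1, 0, 0, 0, 0, 0, 0, -1, 0, 0, 0, 0]'

```text
t: 18.35
eef_pos: [0.5134, -0.0108, 0.3058]
tool_rot: [0.001, 1.0, -0.026, 0.001]
contact_force: [0.7, -0.1, 0.7]
gripper_width: 1.002
grasp_force: 0.0
```

Request:
servo_tool --motion '[0, 0, -1, 0, 0, 0, 0, 0, 0, -1, 0, 0, 0, 0, 0, 0, -1, 0, 0, 0, 0, 0, 0, -1, 0, 0, 0, 0, 0, 0, -0.4, 0, 0, 0, 0]'

```text
t: 18.98
eef_pos: [0.5136, -0.0109, 0.3938]
tool_rot: [0.0, 1.0, -0.026, 0.001]
contact_force: [-0.8, -0.1, -0.6]
gripper_width: 1.002
grasp_force: 0.0
```

```bash
python3 - <<'E'
from h import *
from station import bot
p,R=pose(bot.get_obs()); print(p)
k=bot.get_calibration("wrist"); im=bot.read_camera("wrist"); kt=bot.get_calibration("top"); it=bot.read_camera("top")
a=np.vstack([im[:,:,::-1][0:300,120:520],]) 
t=cv2.resize(it[110:260,250:350,::-1],(200*1,300))
cv2.imwrite("pics/m6.png",np.hstack([a,cv2.resize(it[130:250,255:375,::-1],(300,300),interpolation=cv2.INTER_CUBIC)]))
print([(d["uv"],d["p"]) for d in bot.boxes_of("wrist","lever_ball")],[(d["uv"],d["p"]) for d in bot.boxes_of("top","lever_ball")])
B=place([.6109,-.017,-.0514],[(-.019,-.075,.300)]);print(B,fproj(k,B),proj(kt,B))
Lp=np.array([(0,28,10),(0,-28,10)])/1e3+[.055,0,.03]
print(fproj(k,place([.5139,-.011,-.0514],Lp)).round(1)-[120,0])
plan(p,R,[((*B[0][:2],.395),-.0514-np.pi/2),((*B[0][:2],.353),-.0514-np.pi/2)],g=0)
E
```

```text
[ 0.51361548 -0.0108528   0.39378701]
[([460.1, 111.6], 0.6)] [([318.9, 172.1], 0.65)]
[[ 0.58807179 -0.09092478  0.3       ]] [[482.88243815 131.72989175]] [[320.67406967 172.56250134]]
[[173.5 142.3]
 [222.9 142.3]]
5 [0.98, 0.95, -0.01, 0.0, -0.0, -0.0, 0, 0.98, 0.95, -0.01, 0.0, -0.01, -0.0, 0, 0.98, 0.95, -0.01, 0.0, -0.0, -0.0, 0, 0.98, 0.96, -0.02, 0.0, -0.01, -0.0, 0, 0.0, -0.0, 0.7, 0.0, 0.0, -0.0, 0]
2 [0.0, -0.0, 0.7, 0.0, 0.0, -0.0, 0, 0.0, -0.0, 0.7, 0.0, 0.0, -0.0, 0]
```

View pics/m6.png

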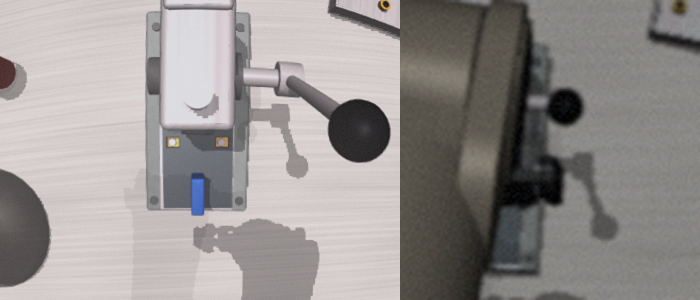

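The carrier is located, with its pins visible in the holes at (172,142) and (221,142). The ball is at wrist pixel (479,131), within 2 mm of the prediction. I'll go to the ball and grip it lightly across y, so it can pivot between the pads.

Request:
servo_tool --motion '[0.98, 0.94, -0.05, 0, 0, 0, 0, 0.98, 0.94, -0.01, 0, 0, 0, 0, 0.98, 0.94, -0.01, 0, 0, 0, 0, 0.98, 0.94, 0, 0, 0, 0, 0, 0, 0, 0.4, 0, 0, 0, 0]'

```text
t: 19.8
eef_pos: [0.5883, -0.0915, 0.3852]
tool_rot: [0.002, 1.0, -0.027, 0.0]
contact_force: [-0.7, 0.5, -0.4]
gripper_width: 0.997
grasp_force: 0.0
```

Request:
servo_tool --motion '[0, 0, 0.85, 0, 0, 0, 0, 0, 0, 0.85, 0, 0, 0, 0, 0, 0, 0, 0, 0, 0, 0]'

```text
t: 20.18
eef_pos: [0.5869, -0.0885, 0.35]
tool_rot: [0.0, 1.0, -0.025, -0.001]
contact_force: [-0.4, -0.0, 0.4]
gripper_width: 0.999
grasp_force: 0.0
```

Request:
servo_tool --motion '[0, 0, 0, 0, 0, 0, 0.5, 0, 0, 0, 0, 0, 0, 0.6, 0, 0, 0, 0, 0, 0, 0.8, 0, 0, 0, 0, 0, 0, 0.8, 0, 0, 0, 0, 0, 0, 0.8]' --grip_force 30

```text
t: 20.8
eef_pos: [0.5882, -0.0895, 0.3526]
tool_rot: [0.0, 1.0, -0.025, 0.001]
contact_force: [-1.6, 2.7, 5.2]
gripper_width: 0.331
grasp_force: 29.3
```

```bash
python3 - <<'E'
from h import *
from station import bot
o=bot.get_obs();p,R=pose(o); print(p,o["contact_force"],o["torque"])
L=lambda a:place([0,0,-.0514],[(-.150*np.sin(.26+a),0,.150*np.cos(.26+a))])[0]
wps=[(p+L(a)-L(0),-.0514-np.pi/2) for a in np.arange(.1,1.0001,.1)]
plan(p,R,wps,g=.8)
E
```

```text
[ 0.58819047 -0.0894643   0.35263184] [-1.60923325  2.65630571  5.20343081] [0.42430383 0.36170631 0.03757055]
5 [-0.71, -0.0, 0.23, 0.0, -0.01, 0.0, 0.8, -0.69, -0.0, 0.3, 0.0, -0.0, 0.0, 0.8, -0.66, -0.0, 0.36, 0.0, -0.0, 0.0, 0.8, -0.61, -0.0, 0.43, 0.0, -0.0, 0.0, 0.8, -0.57, -0.0, 0.49, 0.0, -0.0, 0.0, 0.8]
5 [-0.52, -0.0, 0.54, 0.0, -0.0, 0.0, 0.8, -0.46, -0.0, 0.59, 0.0, -0.0, 0.0, 0.8, -0.4, -0.0, 0.64, 0.0, -0.0, 0.0, 0.8, -0.33, -0.01, 0.67, 0.0, -0.0, 0.0, 0.8, -0.27, 0.0, 0.7, 0.0, -0.0, 0.0, 0.8]
```

Request:
servo_tool --motion '[-0.71, 0, 0.23, 0, 0, 0, 0.8, -0.69, 0, 0.3, 0, 0, 0, 0.8, -0.66, 0, 0.36, 0, 0, 0, 0.8, -0.61, 0, 0.43, 0, 0, 0, 0.8, -0.57, 0, 0.49, 0, 0, 0, 0.8]' --grip_force 45

```text
t: 21.42
eef_pos: [0.5242, -0.0856, 0.3164]
tool_rot: [0.0, 1.0, -0.025, 0.002]
contact_force: [2.2, 3.5, 4.5]
gripper_width: 0.324
grasp_force: 45.7
```

Request:
servo_tool --motion '[-0.52, 0, 0.54, 0, 0, 0, 0.8, -0.46, 0, 0.59, 0, 0, 0, 0.8, -0.4, 0, 0.64, 0, 0, 0, 0.8, -0.33, 0, 0.67, 0, 0, 0, 0.8]'

```text
t: 21.92
eef_pos: [0.4905, -0.0836, 0.2675]
tool_rot: [-0.0, 1.0, -0.025, 0.002]
contact_force: [1.8, 5.8, 9.7]
gripper_width: 0.322
grasp_force: 48.6
```

Request:
servo_tool --motion '[-0.27, 0, 0.7, 0, 0, 0, 0.8, 0, 0, 0.15, 0, 0, 0, 0.8, 0, 0, 0, 0, 0, 0, 0.8]'

```text
t: 22.3
eef_pos: [0.4849, -0.0834, 0.2513]
tool_rot: [-0.001, 1.0, -0.025, 0.001]
contact_force: [-5.4, 8.4, 22.6]
gripper_width: 0.324
grasp_force: 50.3
```

```bash
python3 - <<'E'
from h import *
from station import bot
o=bot.get_obs();p,R=pose(o); print(p,o["contact_force"])
L=lambda a:place([0,0,-.0514],[(-.150*np.sin(.26+a),0,.150*np.cos(.26+a))])[0]
d=p-np.array([.58819,-.0895,.35263])
print(d,[ (a,(L(a)-L(0)).round(4).tolist()) for a in (.9,.95,.98,1.0,1.02)])
E
```

```text
[ 0.48487293 -0.0833893   0.25128378] [-5.43637767  8.37162291 22.60717567]
[-0.10331707  0.0061107  -0.10134622] [(0.9, [-0.0988, 0.0051, -0.0851]), (0.95, [-0.1016, 0.0052, -0.092]), (0.98, [-0.1032, 0.0053, -0.0962]), (1.0, [-0.1041, 0.0054, -0.0991]), (1.02, [-0.105, 0.0054, -0.102])]
```

The lever is at about 1.01 rad and firm against its stop, so the bushing should be flush. Now I'll let it back up along the arc.

Request:
servo_tool --motion '[0.1, 0, -0.45, 0, 0, 0, 0.8, 0.27, 0, -0.6, 0, 0, 0, 0.8, 0.33, 0, -0.67, 0, 0, 0, 0.8, 0.4, 0, -0.64, 0, 0, 0, 0.8, 0.46, 0, -0.59, 0, 0, 0, 0.8]'

```text
t: 22.92
eef_pos: [0.5159, -0.0851, 0.3092]
tool_rot: [0.001, 1.0, -0.025, 0.002]
contact_force: [8.9, 1.7, -8.4]
gripper_width: 0.321
grasp_force: 46.7
```

Request:
servo_tool --motion '[0.5, 0, -0.54, 0, 0, 0, 0.8, 0.57, 0, -0.49, 0, 0, 0, 0.8, 0.61, 0, -0.43, 0, 0, 0, 0.8, 0.66, 0, -0.36, 0, 0, 0, 0.8, 0.64, 0, -0.28, 0, 0, 0, 0.8]'

```text
t: 23.55
eef_pos: [0.5704, -0.0893, 0.3498]
tool_rot: [-0.0, 1.0, -0.026, -0.006]
contact_force: [-31.7, 5.5, 1.7]
gripper_width: 0.205
grasp_force: 15.7
```

```bash
python3 - <<'E'
from h import *
from station import bot
o=bot.get_obs();p,R=pose(o); print(p,o["contact_force"],(np.array([.58819,-.0895,.35263])-p), R.inv().apply(np.array([.58819,-.0895,.35263])-p)/.02)
E
```

```text
[ 0.57037217 -0.08926881  0.34977765] [-31.73700778   5.48653547   1.6792278 ] [ 0.01781783 -0.00023119  0.00285235] [ 0.88847053 -0.03483787 -0.15351621]
```

The ball slipped in the pads near the top, so I'll open and back off.

Request:
servo_tool --motion '[-0.2, 0, 0, 0, 0, 0, 0, 0, 0, 0, 0, 0, 0, 0, 0, 0, 0, 0, 0, 0, 0, 0, 0, 0, 0, 0, 0, 0]'

```text
t: 24.05
eef_pos: [0.5706, -0.089, 0.3512]
tool_rot: [0.001, 1.0, -0.026, 0.001]
contact_force: [0.9, 0.1, 0.4]
gripper_width: 1.002
grasp_force: 0.0
```

Request:
servo_tool --motion '[0, 0, -0.6, 0, 0, 0, 0, 0, 0, -0.9, 0, 0, 0, 0, 0, 0, -1, 0, 0, 0, 0, -0.6, -0.6, -0.4, 0, 0, 0, 0, -0.9, -0.9, 0, 0, 0, 0, 0]'

```text
t: 24.68
eef_pos: [0.5423, -0.0579, 0.4111]
tool_rot: [0.001, 1.0, -0.026, 0.002]
contact_force: [-0.0, 0.6, 0.6]
gripper_width: 0.999
grasp_force: 0.0
```

Request:
servo_tool --motion '[-0.9, -0.9, 0, 0, 0, 0, 0, -0.9, -0.9, 0, 0, 0, 0, 0, 0, 0, 0, 0, 0, 0, 0]'

```text
t: 25.05
eef_pos: [0.5076, -0.0181, 0.4098]
tool_rot: [-0.001, 1.0, -0.024, 0.001]
contact_force: [0.4, 0.0, 0.1]
gripper_width: 1.001
grasp_force: 0.0
```

```bash
python3 - <<'E'
from h import *
from station import bot
o=bot.get_obs();p,R=pose(o); print(o["t"],p,o["contact_force"],p-np.array([.51361548,-.0108528,.39378701]))
k=bot.get_calibration("wrist"); im=bot.read_camera("wrist")
B=place([.6109,-.017,-.0514],[(-.019,-.075,.300),(-.0345,-.075,.295)]);print(fproj(k,B)-[190,0])
Lp=np.array([(0,28,10),(0,-28,10)])/1e3+[.055,0,.03]
print(fproj(k,place([.5139,-.011,-.0514],Lp)).round(1)-[190,0])
cv2.imwrite("pics/w7.png",cv2.resize(im[0:250,190:520,::-1],None,fx=2.3,fy=2.3,interpolation=cv2.INTER_CUBIC))
E
```

```text
25.05 [ 0.50755907 -0.01808762  0.40975837] [0.44998287 0.03799271 0.11871602] [-0.00605641 -0.00723482  0.01597136]
[[267.81274917 118.4646961 ]
 [262.93996659 147.99907374]]
[[ 98.6 136.5]
 [146.4 136.6]]
```

View pics/w7.png

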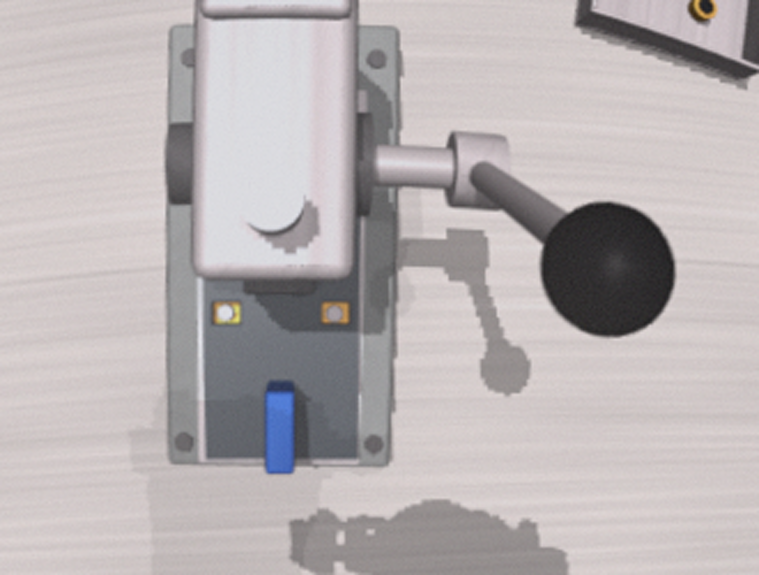

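The final view shows the ball back at its up position, (608,269) in the crop against (616,272) predicted. The pins sit in both holes, and the gripper is clear. At about 0.9 rad the force read about 10 N, which fits the bushing moving, and at about 1.01 rad it rose to 22 N at the stop. I'll hand in.

```bash
python3 -c "
from station import bot
print(bot.hand_in())"
```

```text
the job is handed in; nothing more can be done
None
```

I handed the job in at about 25 s of the 72 s allowed, with no verdict returned: the carrier is on its pins, the lever is back up and the gripper is clear, but that the bushing is flush I judged only from lever travel and force, since the press head hides it.

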